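# Snap a bearing cover home with a seating tool

## Robot

A 7-joint arm with a two-finger parallel gripper is mounted at the origin on the work surface. World frame = base frame: x ahead of the robot, y to its left, z up, the work surface at z = 0. Lengths are in m, angles in rad, forces in N, time in s.
With the tool pointing down it reaches from about 0.425 to 0.925 m from the base axis. Payload 6.8 kg.
Tool frame: the origin (TCP) lies midway between the tips of the shut fingers; the grasp point (between the pads) lies 19 mm behind it; z points along the fingers, x is the direction in which the jaws open and shut, and the axes are right-handed (so a half turn about z gives the same grasp; the last joint's range is limited). The gripper opens to 85 mm and grips with 20 to 120 N. Pads are 22 mm wide; open, the fingers measure 114 mm over their backs; the gripper's body (76 mm by 85 mm) begins 54 mm behind the grasp point. The pads swing forward as they close: fully open they stand 13 mm farther back than shut.
Start: joints at [1.213, 0.477, 0.022, 1.555, -0.011, 1.109, -0.083], TCP at [0.167, -0.654, 0.231] pointing down, gripper open.
Joint ranges: [-2.96, 2.96], [-0.34, 2.1], [-1.41, 1.46], [0.24, 2.44], [-1.37, 4.51], [0.17, 1.92], [-2.96, 2.96]. Speed limits (rad/s): [2.39, 2.39, 3.14, 3.14, 3.14, 3.14, 3.14].

## Interface

Orientations are given as a unit quaternion [w, x, y, z].
In Python, from station import bot gives the robot as it stands.
- The arm moves only by the tool step_arm, never from a script. Its argument "increments" is a list of rows, each a list of 7 numbers: the shift along the tool's x, y, z in cm, then the turn, a rotation vector about the tool's x, y, z in degrees, then the closure, from 0 (fully open) to 1 (shut). A call has 1 to 20 rows; each row shifts and turns the commanded pose from where the row before left it, along the tool's axes as they then stand; what a row does not reach is not made up. A row lasts 1/10 s, in which the tool goes at most 50 mm and 8.59 degrees, less where a joint would pass 70% of its speed; a pose out of reach is approached as far as the arm can. A call is refused whole if a number of a shift passes 5 or a number of a turn 8.59, either way. A call with a gripper value outside its range is refused whole. The fingers move at their own pace and stop on an object; "squeeze" is the grip in N (left out, the last holds). Time passes only in rows, so rows that do not move let the fingers close. It gives the time, the measured TCP pose, the force and the opening at its end, in the units of the state.
- bot.get_obs(): the state, without advancing time (a new reading comes with each control period).
- bot.read_camera(name): name is "scene" or "top" or "wrist"; returns a dict with "pixels" (480x640x3 uint8, red, green, blue), "vertical_fov" (degrees; the focal length in pixels is half the picture's height over the tangent of half this angle, whatever the lens; pixels are square), "cx", "cy" (the principal point, pixels), "camera_from_world" (4x4, takes a point from world to camera coordinates). Camera axes: x right, y down, z forward; pixel columns grow to the right and rows downward; lengths in m; the calibration is good to about 2 mm. A picture is of the moment at which its call begins. There is no depth.
- bot.hand_in(): hands the job in, once; it reports no verdict.
Trained networks look in a picture, given as the dict that the camera call returned (one of the last four; its "shot" number tells which), for a name from the list of things; names that differ only in an ending like _2 or _b are one class to them, and where a whole thing is asked for, a point or a joint stands for the part that bears it (a point fixed in the world has none). Each returns a list of dicts, best first, with "score" (0 to 1); they miss things now and then, are a little off and sometimes report something else, mostly with a low value. They report only what shows in the picture. A call takes as long as a camera call. They do not tell look-alikes from the thing itself.
- bot.find_in(picture, query): "point" ([column, row] in pixels, amid what is visible of it).
- bot.cut_out(picture, query): "pixels" (480x640 bool, what is visible of it) and "point" ([column, row] in pixels, amid what is visible of it).
- bot.pinpoint(picture, query): "point" ([column, row] in pixels: a listed point, or the origin of a listed thing).
The state is a dict: "t": time; "q": joint angles; "joint_vel": joint speeds; "joint_torque": joint torques, N m; "eef_pos": TCP position; "tool_rot": TCP orientation; "contact_force": force on the tool from outside, world axes, zero at the start; "torque": the same for the moment, N m; "gripper_width": opening from 0.0 (shut) to 1.0 (fully open).
Only numpy, scipy, OpenCV 4.12 (cv2) and the standard library are available. Lean on these libraries where they do the work, as an engineer would, in place of code of your own. Each camera call takes 0.05 s, during which the arm holds its last target.

## Task

The round dark bearing cover on the gearbox sits loose on top of its four spring clips. Take the broad-nosed seating tool from the tray, stand it squarely on the middle of the cover and press straight down until the cover clicks fully home and level, and keep pushing on it with about 20 N for one second to bed it, never with more than about 40 N and never with the fingers. Then stand the tool upright in the tray again. Leave everything else where it is.

Things in the scene. Friction and masses are not known exactly. Their poses are not given: they have to be found in the camera images.
- cap: Bearing cover: round dark steel disc, 47 mm across at its widest, with a raised boss (30 mm across, 4 mm high) in the middle of its top; 16 mm high, 180 g. Origin at the centre of the disc's underside, z up. Below it a spigot (26 mm across, 24 mm long) already stands in the gearbox's bore. It starts level, loose on the clip noses, its underside about 7 mm above the seat; at home its underside lies on the seat.
- cap_top (a point): Centre of the flat top of the cover's boss, where the tool presses; 16 mm above the cover's underside.
- seat (a point): Centre of the flat seat inside the gearbox's round mouth, z up, about 73 mm above the bench. The mouth is a ring 62 mm across outside, its rim 7 mm above the seat. It is part of the gearbox and sinks with it under a push. A greased pad in the bore below slows the cover, so a quick push meets more resistance than a slow one (some 10 N more at 20 mm/s).
- bedplate: Steel plate, 140 mm square and 12 mm thick, fixed to the bench; origin at the centre of its underside, below the seat. On it, on four 16 mm high springy rubber feet, stands the gearbox: an aluminium block 106 mm square and 45 mm high with the mouth on top and a stub shaft on its +x side. Under a push the feet may give by up to 12 mm or hardly at all, and spring back.
- mouth (a point): Middle of the four steel spring clips around the mouth, at the height of their noses, 10 mm above the seat. The clips stand up to 36 mm from the axis, tops 15 mm above the seat. They resist a push on the cover more and more (some 5 to 17 N in all), then let it past with a click and pull it down on the seat and hold it. 20 N seats it for certain; over 40 N breaks it.
- driver_handle (a point): Middle of the seating tool's handle, on its axis, 81 mm above the flat end of its nose, z along the axis to the handle end. Tool: round, 112 mm long, 300 g, standing upright on its nose in the tray. Wooden handle 26 mm across from 50 to 112 mm above the nose's end; below it, from 42 to 50 mm, a steel collar 46 mm across, against which fingertips can push.
- driver_foot (a point): Centre of the flat end of the seating tool's nose, z along its axis to the handle. The nose is a steel cylinder 34 mm across and 30 mm high: this broad nose tells it from the punch.
- tray_floor (a point): Centre of the tray's inner floor, 5 mm above the bench, z up. Steel tray fixed to the bench, inside 110 mm along its x and 210 mm along its y, rim 13 mm above the floor. The seating tool and the punch stand about 65 mm either side of this point along y, either way round, with a bearing ring 30 mm across lying between them at about +35 mm in x.
- punch: Bystander: the punch standing in the tray, with the same height, collar and handle as the seating tool, but a thin shank (12 mm) on a small foot (28 mm across) below the collar. Origin at the centre of its underside.
- bearing: Bystander: steel bearing ring, 30 mm across, 10 mm high, lying in the tray; origin at its underside.
- wrench: Bystander: wrench lying at the back of the bench, 200 mm long.
- screwdriver: Bystander: screwdriver lying at the back of the bench, 200 mm long.
- hammer: Bystander: hammer lying at the back of the bench, 260 mm long.
- grease_tin: Bystander: tin, 80 mm across and 70 mm high, standing at the left; origin at its underside.
- oil: Bystander: bottle, 60 mm across and 110 mm high, standing at the right; origin at its underside.
Mind the look-alikes: they are no part of the job. Leave any green or yellow look-alike of the cap alone.

How it is judged:
On the way, in this order (a step that is already met when the one before it is completed fails the run):
1. the seating tool stands squarely on the cover and presses on it (more than 4 N), while the cover is not yet home (contact force between driver and cap above 4 N and angle between driver_foot's own z axis and vertical below 0.12 rad and horizontal distance between driver_foot and cap_top below 0.01 m and z of cap_top in the frame of seat above 0.0185 m), for 0.05 s.
2. the cover is fully home on its seat and level, and the seating tool keeps pushing on it with 14 to 28 N (z of cap_top in the frame of seat between 0.0135 and 0.0176 m and horizontal distance between cap_top and seat below 0.003 m and angle between cap_top's own z axis and vertical below 0.07 rad and contact force between driver and cap between 14 and 28 N), for 0.5 s.
At the end, for the whole second after the job is handed in: The cover is home: its underside within 1.5 mm of the seat (3 mm off the axis at most) and level within 4 degrees; the seating tool stands upright (within 6 degrees) on the tray's floor, released; both at rest (z of cap_top in the frame of seat between 0.0135 and 0.0176 m and horizontal distance between cap_top and seat below 0.003 m and angle between cap_top's own z axis and vertical below 0.07 rad and x of driver_foot in the frame of tray_floor between -0.055 and 0.055 m and y of driver_foot in the frame of tray_floor between -0.105 and 0.105 m and z of driver_foot in the frame of tray_floor between -0.004 and 0.006 m and angle between driver_foot's own z axis and vertical below 0.1 rad and linear speed of each of driver, cap below 0.02 m/s); the robot touches nothing.
It fails at once if the seating tool pushes on the cover with more than 40 N (contact force between driver and cap above 40 N).
It fails at once if the fingers push on the cover (contact force between the fingers and cap above 2 N).
It fails at once if a bystander is moved by more than 40 mm (distance of any of punch, bearing, wrench, screwdriver, hammer, grease_tin, oil from where it was at the start of the episode above 0.04 m).
It also fails if it takes over 72 s, if anything falls off the work surface, if the arm or the gripper's body presses on something with over 40 N, if the wrist force passes 120 N, or if a joint passes its speed limit or range.

## Working session

There is one attempt and no reset: what is moved stays moved. The work goes in short steps, Python scripts to look and compute and a tool call to move; the robot and the scene stay as the last step left them, time stands still between calls to the robot, and variables do not carry over. Pictures are saved under pics/ and viewed, and the job is handed in when it is done.

Besides the shell and the picture viewer there is one more tool, called after "Emit:" in YAML: its name, and indented under it one key for each argument. step_arm: Moves the arm, as the interface text tells. Its arguments: {"type":"object","properties":{"increments":{"type":"array"},"squeeze":{"type":"number"}},"required":["increments"]}

```bash
ls; mkdir -p pics; cat > h.py <<'E'
import numpy as np, cv2
from station import bot
def K(p):
    f=240/np.tan(np.radians(p["vertical_fov"])/2); return f,p["cx"],p["cy"]
def ray(p,uv):
    f,cx,cy=K(p); T=np.array(p["camera_from_world"]); R=T[:3,:3]; c=-R.T@T[:3,3]
    d=R.T@np.array([(uv[0]-cx)/f,(uv[1]-cy)/f,1]); return c,d/np.linalg.norm(d)
def onz(p,uv,z):
    c,d=ray(p,uv); return c+d*(z-c[2])/d[2]
def proj(p,X):
    f,cx,cy=K(p); T=np.array(p["camera_from_world"]); x=T[:3,:3]@np.array(X)+T[:3,3]; return np.array([cx+f*x[0]/x[2],cy+f*x[1]/x[2]])
def tri(obs):
    A=np.zeros((3,3));b=np.zeros(3)
    for p,uv in obs:
        c,d=ray(p,uv);M=np.eye(3)-np.outer(d,d);A+=M;b+=M@c
    return np.linalg.solve(A,b)
def save(p,n,crop=None,s=1):
    im=np.array(p["pixels"])[:,:,::-1]
    if crop: x0,y0,x1,y1=crop; im=im[y0:y1,x0:x1]
    im=cv2.resize(im,None,fx=s,fy=s,interpolation=cv2.INTER_CUBIC) if s!=1 else im
    cv2.imwrite("pics/"+n+".png",im)
E
python3 - <<'E'
from h import *
np.set_printoptions(precision=4,suppress=True)
print(bot.get_obs())
P={}
for n in ("scene","top"):
    p=P[n]=bot.read_camera(n); save(p,n+"1")
    print(n,p["vertical_fov"],np.linalg.inv(np.array(p["camera_from_world"]))[:3])
hz={"cap_top":.096,"seat":.073,"mouth":.083,"driver_handle":.086,"driver_foot":.005,"tray_floor":.005,"punch":.005,"bearing":.005,"bedplate":0,"cap":.08}
for q,z in hz.items():
    for n in P:
        for r in bot.pinpoint(P[n],q)[:3]:
            print(q,n,round(r["score"],2),np.round(r["point"],1),onz(P[n],r["point"],z))
E
```

```text
pics
{'t': 0.0, 'q': array([ 1.2129,  0.4778,  0.0224,  1.5565, -0.0115,  1.1093, -0.0831]), 'joint_vel': array([ 0.0007,  0.0024, -0.0009,  0.0007, -0.0002,  0.0017, -0.0002]), 'joint_torque': array([ -0.0012, -59.6453,   1.6079, -28.1198,   0.0124,   0.0095,
        -0.    ]), 'eef_pos': array([ 0.1667, -0.6535,  0.2303]), 'tool_rot': array([-0.0005,  0.7897, -0.6135, -0.0008]), 'contact_force': array([-0.6369, -0.2231, -1.204 ]), 'torque': array([-0.0423,  0.0165, -0.0393]), 'gripper_width': 0.9973762605537898}
scene 50.932566696983535 [[-0.5792  0.585  -0.5677  1.2944]
 [ 0.815   0.4292 -0.3893  0.4759]
 [ 0.0159 -0.6882 -0.7254  0.9854]]
top 49.3833263662844 [[-0.0013 -0.9849  0.1731  0.4094]
 [-1.      0.0019  0.0032 -0.0194]
 [-0.0034 -0.1731 -0.9849  1.2218]]
cap_top scene 0.88 [459.1 312. ] [0.6128 0.3569 0.096 ]
cap_top scene 0.79 [403.4 274.7] [0.5934 0.2097 0.096 ]
cap_top scene 0.64 [406.1 234. ] [0.477  0.1516 0.096 ]
cap_top top 0.84 [247.9 329.8] [0.4369 0.1263 0.096 ]
cap_top top 0.8 [214.4 254.5] [0.6   0.203 0.096]
cap_top top 0.53 [154.  273.7] [0.5579 0.3331 0.09
[... 888 characters left out ...]
ene 0.4 [266.1 228.7] [ 0.6014 -0.1987  0.005 ]
bearing scene 0.24 [293.3 231.4] [ 0.5658 -0.133   0.005 ]
bearing top 0.44 [395.8 260. ] [ 0.6015 -0.2076  0.005 ]
bedplate scene 0.83 [398.4 299.4] [0.5921 0.209  0.    ]
bedplate scene 0.66 [264.8 210.9] [ 0.5462 -0.2504  0.    ]
bedplate scene 0.57 [294.4 210.2] [ 0.4945 -0.185   0.    ]
bedplate top 0.58 [223.3 266.2] [0.5881 0.2    0.    ]
cap scene 0.75 [460.3 315.7] [0.6079 0.3611 0.08  ]
cap scene 0.71 [400.2 278.4] [0.5947 0.2043 0.08  ]
cap scene 0.54 [406.5 242.7] [0.4877 0.1611 0.08  ]
cap top 0.73 [152.6 273. ] [0.5616 0.3413 0.08  ]
cap top 0.7 [216.7 258. ] [0.5948 0.2008 0.08  ]
cap top 0.55 [249.3 327.6] [0.442  0.1254 0.08  ]
```

View pics/scene1.png

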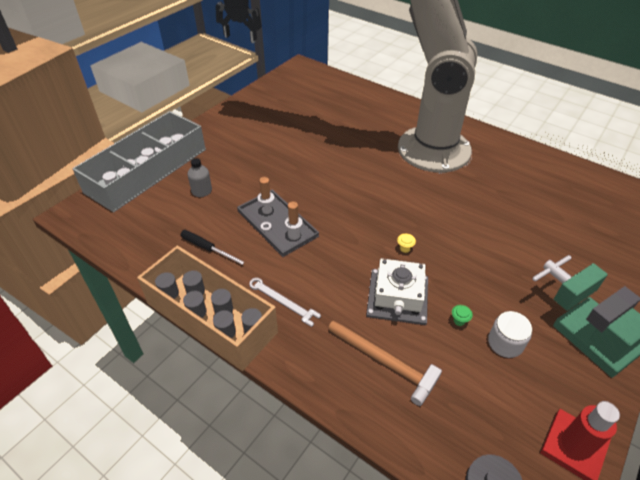

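View pics/top1.png

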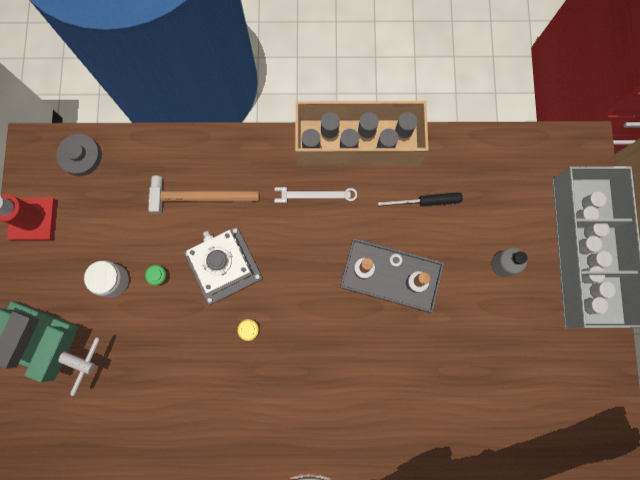

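```bash
python3 -c "
import cv2
a=cv2.imread('pics/scene1.png');t=cv2.imread('pics/top1.png')
x=cv2.resize(a[170:260,230:330],(400,360),interpolation=2);y=cv2.resize(t[220:310,350:450],(400,360),interpolation=2)
cv2.imwrite('pics/crop1.png',cv2.hconcat([x,y]))
x=cv2.resize(a[220:340,360:480],(400,400),interpolation=2);y=cv2.resize(t[220:320,170:270],(400,400),interpolation=2)
cv2.imwrite('pics/crop2.png',cv2.hconcat([x,y]))"
```

```text
(no output)
```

View pics/crop1.png

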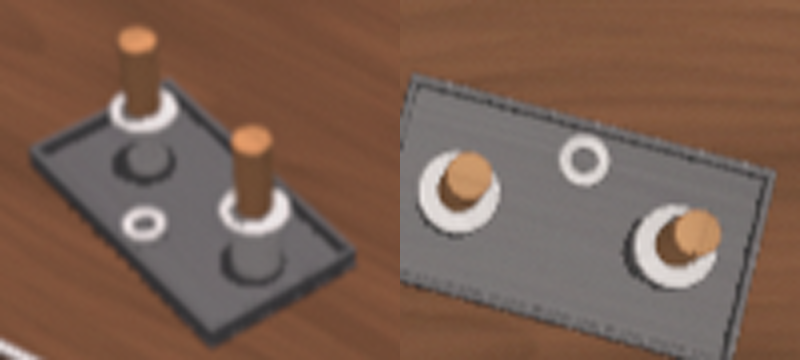

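View pics/crop2.png

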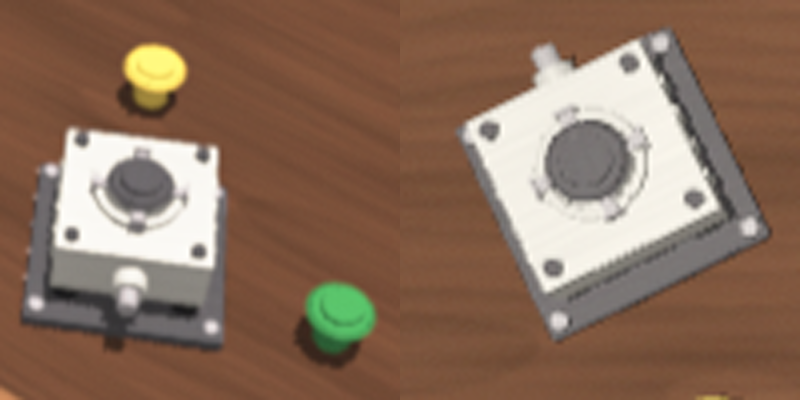

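Candidates for the tool are the near tool at scene (293,215) / top (365,266) and the far one at scene (265,195) / top (420,281). In the crop the near one has the broad cylinder below its collar, so I choose it. The far one has a thin shank on a foot (the punch). For the cover, the dark one in the gearbox at scene (403,275) / top (216,258) is the real one. The yellow (406,242) and green (461,315) ones are look-alikes.

```bash
python3 - <<'E'
from h import *
np.set_printoptions(precision=4,suppress=True)
s=bot.read_camera("scene");t=bot.read_camera("top")
def near(p,q,uv):
    r=[x["point"] for x in bot.pinpoint(p,q)]
    return min(r,key=lambda x:np.hypot(*(np.array(x)-uv))) if r else None
for q,a,b in [("cap_top",(403,275),(214,255)),("cap",(400,278),(217,258)),("seat",(399,275),(218,263)),("driver_handle",(294,211),(365,264)),("driver_foot",(294,234),(366,270)),("tray_floor",(276,222),(388,274)),("punch",(267,211),(416,283))]:
    A=near(s,q,a);B=near(t,q,b)
    if A is None or B is None: print(q,A,B);continue
    X=tri([(s,A),(t,B)]);print(q,X,A,B,proj(s,X)-A,proj(t,X)-B)
o=bot.get_obs();print(o["t"])
# handle top ellipse centre by colour
E
```

```text
cap_top [0.577  0.1855 0.1893] [405.0, 237.9] [216.0, 257.0] [-2.1972 -0.0988] [-2.1621  1.0345]
cap [0.588  0.2016 0.0722] [401.3, 278.2] [217.9, 261.1] [-1.0763 -0.0583] [-1.0132  0.4924]
seat [0.5849 0.2003 0.0779] [401.0, 275.5] [217.3, 262.4] [-0.3388 -0.017 ] [-0.3198  0.1566]
driver_handle [ 0.5731 -0.1231  0.0916] [294.6, 211.4] [364.6, 266.0] [-1.1071 -0.1967] [-1.1201  0.6931]
driver_foot [294.1, 235.7] None
tray_floor [ 0.5701 -0.1874  0.0233] [276.2, 219.1] [388.6, 272.2] [0.0613 0.0116] [ 0.0617 -0.0393]
punch [ 0.5439 -0.2485 -0.0016] [267.5, 211.5] [415.2, 283.5] [-1.6339 -0.351 ] [-1.7023  1.0673]
1.9
```

Emit:
step_arm:
  increments:
    - [-1.5, -1.9, 0, 0, 0, 0, 0]
    - [-2.95, -3.74, 0, 0, 0, 0, 0]
    - [-2.95, -3.74, 0, 0, 0, 0, 0]
    - [-2.95, -3.74, 0, 0, 0, 0, 0]
    - [-2.95, -3.74, 0, 0, 0, 0, 0]
    - [-2.95, -3.74, 0, 0, 0, 0, 0]
    - [-2.95, -3.74, 0, 0, 0, 0, 0]
    - [-2.95, -3.74, 0, 0, 0, 0, 0]
    - [-2.95, -3.74, 0, 0, 0, 0, 0]
    - [-2.95, -3.74, 0, 0, 0, 0, 0]
    - [-2.95, -3.74, 0, 0, 0, 0, 0]
    - [-2.95, -3.74, 0, 0, 0, 0, 0]
    - [-2.95, -3.74, 0, 0, 0, 0, 0]
    - [-2.95, -3.74, 0, 0, 0, 0, 0]
    - [-1.5, -1.9, 0, 0, 0, 0, 0]
    - [0, 0, 0, 0, 0, 0, 0]
    - [0, 0, 0, 0, 0, 0, 0]

```text
t: 3.6
eef_pos: [0.5726, -0.1237, 0.2312]
tool_rot: [0.0, 0.79, -0.613, -0.0]
contact_force: [-0.2, -0.2, 0.8]
gripper_width: 0.999
```

```bash
python3 - <<'E'
from h import *
np.set_printoptions(precision=4,suppress=True)
p=bot.read_camera("wrist");save(p,"w1");o=bot.get_obs();print(o["t"],o["eef_pos"],o["tool_rot"],o["q"],o["contact_force"])
print(p["vertical_fov"],np.linalg.inv(np.array(p["camera_from_world"]))[:3])
for q,z in (("driver_handle",.086),("driver_foot",.005)):
  for r in bot.pinpoint(p,q)[:2]: print(q,r["score"],r["point"],onz(p,r["point"],z))
E
```

```text
3.65 [ 0.5721 -0.1249  0.2312] [ 0.0005  0.7894 -0.6139 -0.    ] [ 0.3228  0.3465 -0.2714  1.7605  0.1061  1.0493 -1.3083] [-0.0535 -0.7153 -0.4514]
71.87224703840896 [[ 0.2488 -0.9347 -0.2539  0.6369]
 [-0.9685 -0.2399 -0.0661 -0.1081]
 [ 0.0009  0.2623 -0.965   0.3746]]
driver_handle 0.66 [320.4, 218.3] [ 0.5769 -0.1271  0.086 ]
driver_foot 0.41 [414.0, 254.5] [ 0.5453 -0.2499  0.005 ]
driver_foot 0.37 [392.2, 201.7] [ 0.5987 -0.2059  0.005 ]
```

View pics/w1.png

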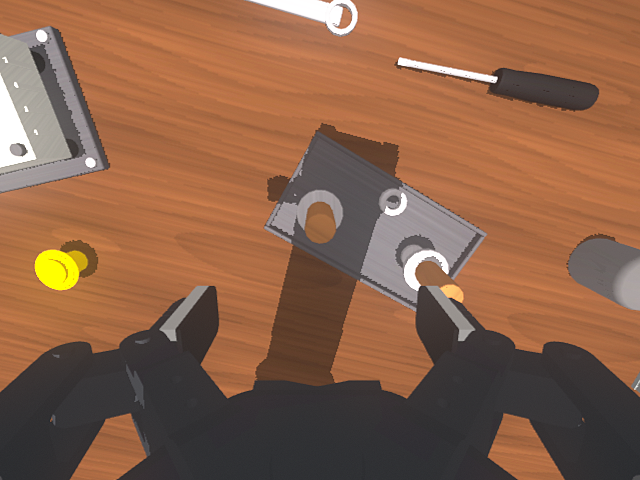

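The wrist view shows the tool with its collar at about (320,212) and handle end at about (321,228). The punch at (425,270) clearly has a thin shank on a small foot. I'll refine the tool's position from the handle-end circle and the collar.

```bash
python3 - <<'E'
from h import *
np.set_printoptions(precision=4,suppress=True)
p=bot.read_camera("wrist");s=bot.read_camera("scene");t=bot.read_camera("top")
save(p,"w1c",(270,160,370,260),6);save(t,"t1c",(340,240,390,290),12)
for q in [(321,228),(320,213)]:
  for z in (.117,.055): print(q,z,onz(p,q,z))
print("top",proj(p,(.573,-.125,.117)),proj(p,(.573,-.125,.055)),proj(t,(.573,-.125,.117)),proj(t,(.573,-.125,.055)))
for n,pp in (("w",p),("s",s),("t",t)):
  for r in bot.cut_out(pp,"driver_handle")[:2]:
    m=r["pixels"];y,x=np.nonzero(m);print(n,r["score"],r["point"],x.min(),x.max(),y.min(),y.max(),m.sum())
E
```

```text
(321, 228) 0.117 [ 0.575  -0.1295  0.117 ]
(321, 228) 0.055 [ 0.5603 -0.1341  0.055 ]
(320, 213) 0.117 [ 0.5867 -0.1256  0.117 ]
(320, 213) 0.055 [ 0.5747 -0.1294  0.055 ]
top [315.0005 229.0185] [315.2464 213.6194] [365.4163 265.0328] [362.8627 269.0672]
w 0.88 [318.3, 210.6] 295 340 189 241 1859
s 0.79 [295.6, 222.4] 284 301 202 239 477
s 0.74 [401.9, 274.6] 392 411 268 282 237
t 0.7 [362.1, 269.6] 354 369 264 278 176
```

View pics/w1c.png

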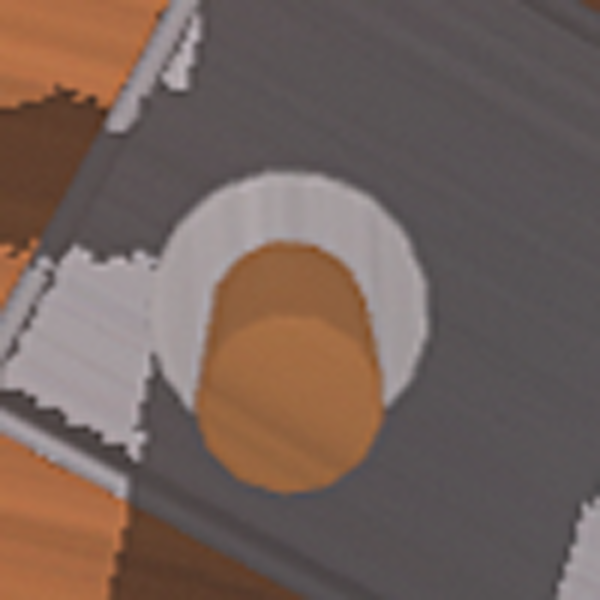

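View pics/t1c.png

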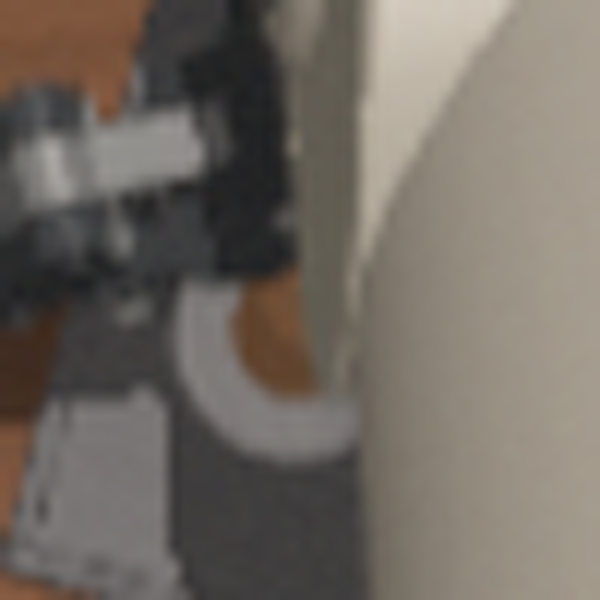

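Emit:
step_arm:
  increments:
    - [0.27, -0.24, 1.0, 0, 0, 0, 0]
    - [0, 0, 3, 0, 0, 0, 0]
    - [0, 0, 3, 0, 0, 0, 0]
    - [0, 0, 3, 0, 0, 0, 0]
    - [0, 0, 3, 0, 0, 0, 0]
    - [0, 0, 2, 0, 0, 0, 0]
    - [0, 0, 1.5, 0, 0, 0, 0]
    - [0, 0, 0.8, 0, 0, 0, 0]
    - [0, 0, 0, 0, 0, 0, 0]
    - [0, 0, 0, 0, 0, 0, 0]
  squeeze: 20

```text
t: 5.05
eef_pos: [0.5763, -0.1259, 0.059]
tool_rot: [-0.0, 0.79, -0.614, 0.001]
contact_force: [0.2, -0.4, -0.0]
gripper_width: 1.0
```

```bash
python3 - <<'E'
from h import *
np.set_printoptions(precision=4,suppress=True)
p=bot.read_camera("wrist");save(p,"w2");o=bot.get_obs();print(o["t"],o["eef_pos"],o["tool_rot"],o["contact_force"],proj(p,(.5755,-.127,.117)))
E
```

```text
5.1 [ 0.5765 -0.126   0.0593] [-0.0005  0.7896 -0.6136  0.0008] [0.2564 0.2887 0.1309] [316.4768 375.2634]
```

View pics/w2.png

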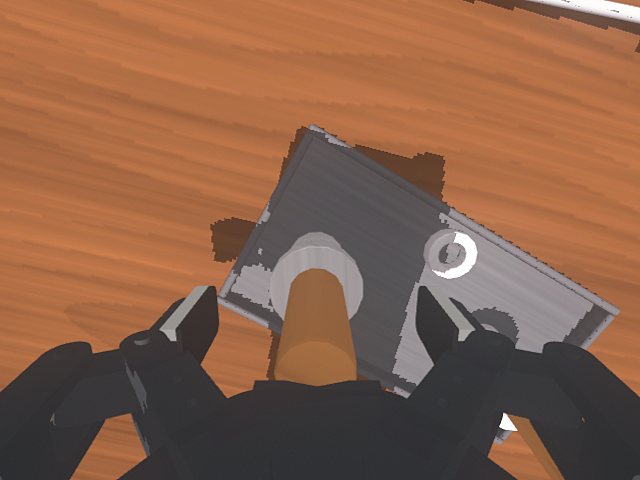

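The broad nose shows beyond the collar at (316,240), and the handle is centred between the pads. I'll close on it.

Emit:
step_arm:
  increments:
    - [0, 0, 0, 0, 0, 0, 0.4]
    - [0, 0, 0, 0, 0, 0, 0.6]
    - [0, 0, 0, 0, 0, 0, 1]
    - [0, 0, 0, 0, 0, 0, 1]
    - [0, 0, 0, 0, 0, 0, 1]
    - [0, 0, 0, 0, 0, 0, 1]
    - [0, 0, 0, 0, 0, 0, 1]
    - [0, 0, 0, 0, 0, 0, 1]
  squeeze: 30

```text
t: 5.9
eef_pos: [0.5758, -0.1258, 0.0586]
tool_rot: [-0.0, 0.79, -0.613, 0.0]
contact_force: [-1.0, 0.9, 5.6]
gripper_width: 0.295
```

Emit:
step_arm:
  increments:
    - [0, 0, 0, 0, 0, 0, 1]
    - [0, 0, 0, 0, 0, 0, 1]
    - [0, 0, 0, 0, 0, 0, 1]
  squeeze: 110

```text
t: 6.2
eef_pos: [0.5759, -0.1258, 0.0588]
tool_rot: [-0.0, 0.79, -0.613, 0.0]
contact_force: [-2.0, 0.7, 7.0]
gripper_width: 0.28
```

```bash
python3 - <<'E'
from h import *
np.set_printoptions(precision=4,suppress=True)
p=bot.read_camera("wrist");save(p,"w3");o=bot.get_obs();print(o["t"],o["eef_pos"],o["contact_force"],o["gripper_width"])
E
```

```text
6.25 [ 0.5759 -0.1258  0.0588] [-1.8533  0.531   7.6458] 0.28092852985681105
```

View pics/w3.png

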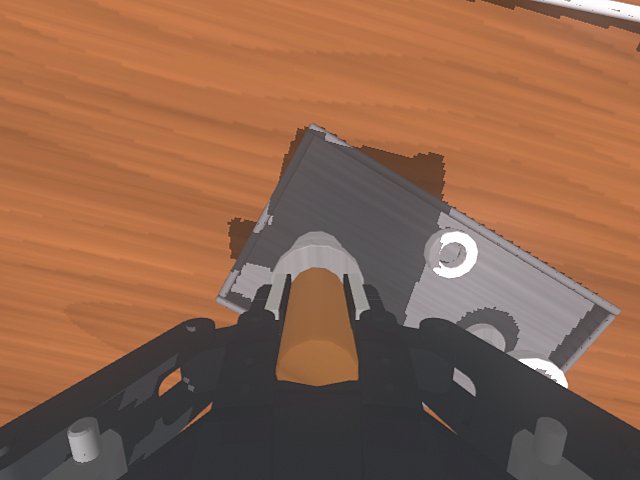

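Emit:
step_arm:
  increments:
    - [0, 0, -0.3, 0, 0, 0, 1]
    - [0, 0, -1, 0, 0, 0, 1]
    - [0, 0, -2, 0, 0, 0, 1]
    - [0, 0, -3, 0, 0, 0, 1]
    - [0, 0, -3, 0, 0, 0, 1]
    - [0, 0, -3, 0, 0, 0, 1]
    - [-1, 0, -2.7, 0, 0, 0, 1]
    - [-3, -0.4, -1, 0, 0, 0, 1]
    - [-3.5, -0.5, 0, 0, 0, 0, 1]
    - [-3.5, -0.5, 0, 0, 0, 0, 1]
    - [-3.5, -0.5, 0, 0, 0, 0, 1]
    - [-3.5, -0.5, 0, 0, 0, 0, 1]
    - [-3.5, -0.5, 0, 0, 0, 0, 1]
    - [-3.5, -0.5, 0, 0, 0, 0, 1]
    - [-3.5, -0.3, 0, 0, 0, 0, 1]
    - [-2, 0, 0, 0, 0, 0, 1]
    - [-1, 0, 0, 0, 0, 0, 1]
    - [0, 0, 0, 0, 0, 0, 1]
    - [0, 0, 0, 0, 0, 0, 1]
    - [0, 0, 0, 0, 0, 0, 1]

```text
t: 8.25
eef_pos: [0.5341, 0.1864, 0.2182]
tool_rot: [0.0, 0.789, -0.615, 0.0]
contact_force: [0.5, 0.2, -3.3]
gripper_width: 0.282
```

```bash
python3 - <<'E'
from h import *
np.set_printoptions(precision=4,suppress=True)
p=bot.read_camera("wrist");s=bot.read_camera("scene");t=bot.read_camera("top");save(p,"w4");save(s,"s4");save(t,"t4");o=bot.get_obs();print(o["t"],o["eef_pos"],o["tool_rot"],o["contact_force"],o["gripper_width"])
for q,z in (("cap_top",.096),("seat",.073),("mouth",.083)):
  for r in bot.pinpoint(p,q)[:2]: print(q,r["score"],r["point"],onz(p,r["point"],z))
E
```

```text
8.4 [0.5339 0.1872 0.2183] [ 0.0002  0.7891 -0.6143  0.0002] [-0.3821 -0.7786 -4.2641] 0.27942694645265587
cap_top 0.86 [152.2, 141.8] [0.5699 0.3252 0.096 ]
cap_top 0.7 [314.1, 159.4] [0.5877 0.2008 0.096 ]
seat 0.22 [574.7, 39.4] [0.725  0.0261 0.073 ]
mouth 0.38 [318.3, 320.9] [0.4448 0.1611 0.083 ]
```

View pics/w4.png

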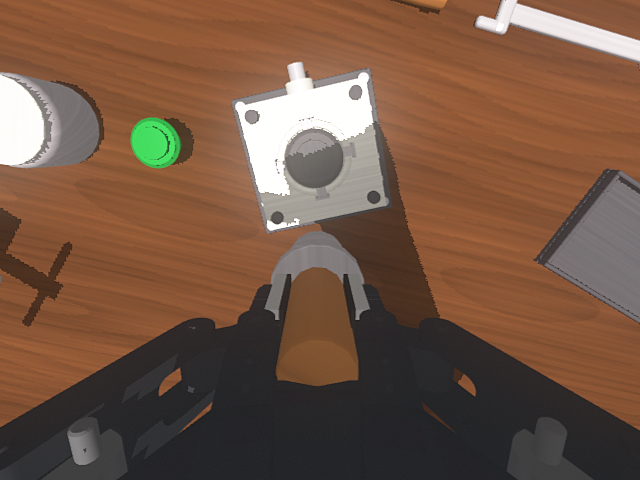

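View pics/s4.png

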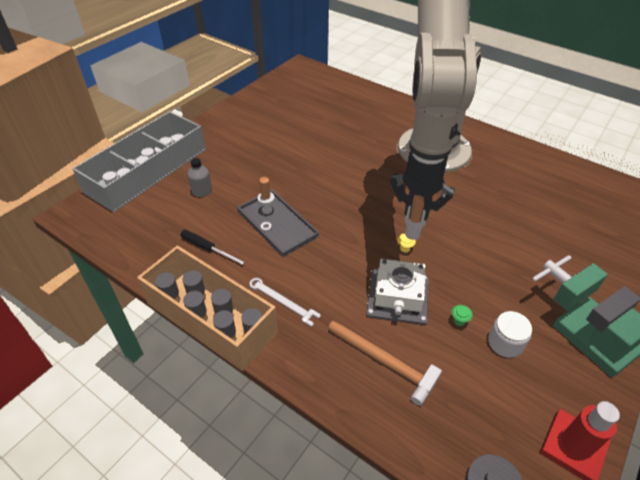

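```bash
cat >> h.py <<'E'
def overlay(p,circs,name,crop,s):
    x0,y0,x1,y1=crop
    im=cv2.resize(np.array(p["pixels"])[y0:y1,x0:x1,::-1],None,fx=s,fy=s,interpolation=cv2.INTER_CUBIC)
    for (c,r,col) in circs:
        a=np.linspace(0,2*np.pi,60)
        pts=np.array([proj(p,(c[0]+r*np.cos(k),c[1]+r*np.sin(k),c[2])) for k in a])
        pts=((pts-[x0,y0]+.5)*s).astype(int)
        cv2.polylines(im,[pts.reshape(-1,1,2)],True,col,1)
    cv2.imwrite("pics/"+name+".png",im)
E
python3 - <<'E'
from h import *
p=bot.read_camera("wrist")
import pickle;pickle.dump(p,open("w4.pkl","wb"))
x,y=.588,.201
save(p,"w4r",(260,105,370,205),7)
overlay(p,[((x,y,.096),.015,(0,255,255)),((x,y,.092),.0235,(0,0,255)),((x,y,.080),.031,(0,255,0))],"w4o",(260,105,370,205),7)
E
```

```text
(no output)
```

View pics/w4r.png

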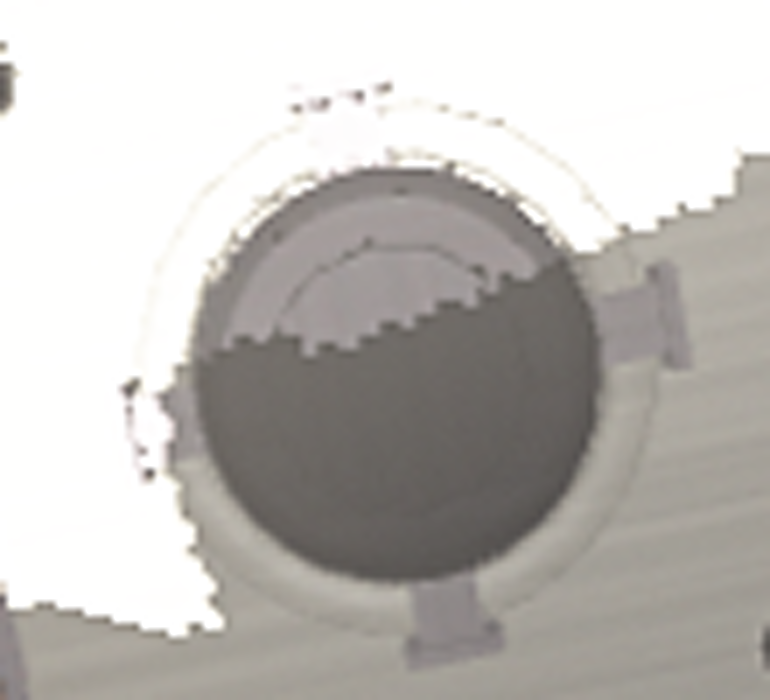

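View pics/w4o.png

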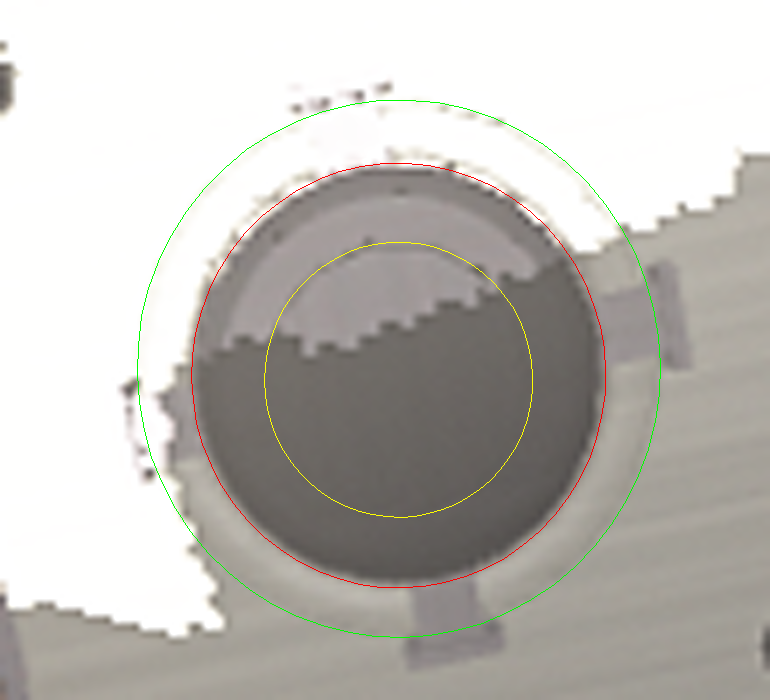

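Emit:
step_arm:
  increments:
    - [0, -1, 0, 0, 0, 0, 1]
    - [0, -2, 0, 0, 0, 0, 1]
    - [0, -1.6, 1, 0, 0, 0, 1]
    - [0, -1, 1.5, 0, 0, 0, 1]
    - [0, 0, 1.5, 0, 0, 0, 1]
    - [0, 0, 1.2, 0, 0, 0, 1]
    - [0, 0, 0.6, 0, 0, 0, 1]
    - [0, 0, 0, 0, 0, 0, 1]
    - [0, 0, 0, 0, 0, 0, 1]

```text
t: 9.5
eef_pos: [0.5878, 0.2025, 0.1608]
tool_rot: [-0.0, 0.79, -0.613, 0.0]
contact_force: [0.0, 1.2, -3.7]
gripper_width: 0.284
```

```bash
python3 - <<'E'
from h import *
np.set_printoptions(precision=4,suppress=True)
p=bot.read_camera("wrist");s=bot.read_camera("scene");save(p,"w5");save(s,"s5",(350,160,470,340),4);F=[]
o=bot.get_obs();print(o["t"],o["eef_pos"],o["tool_rot"],o["contact_force"],o["torque"])
E
```

```text
9.6 [0.5882 0.2026 0.1612] [-0.0006  0.7897 -0.6135  0.0004] [-0.0857  0.3888 -3.6545] [0.0177 0.0005 0.0098]
```

View pics/w5.png

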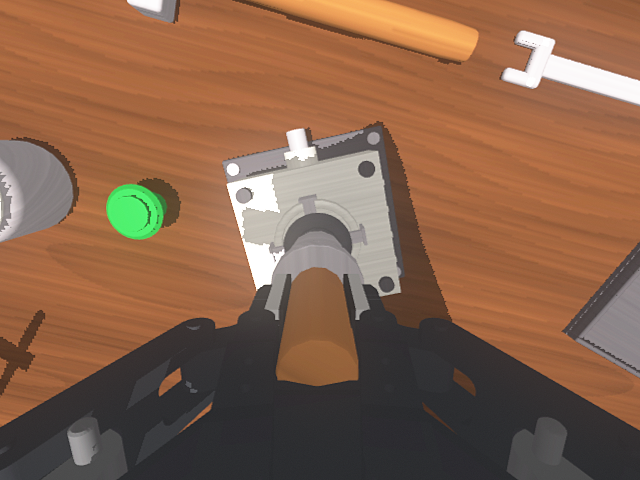

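View pics/s5.png

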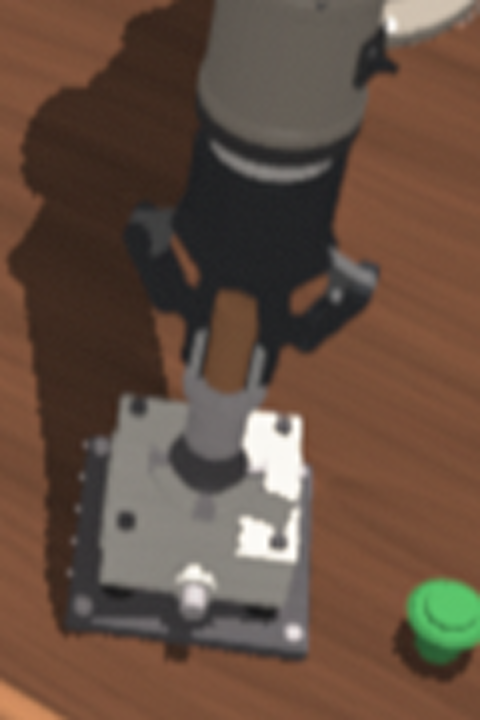

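Emit:
step_arm:
  increments:
    - [0, 0, 0.2, 0, 0, 0, 1]
    - [0, 0, 0.2, 0, 0, 0, 1]
    - [0, 0, 0.2, 0, 0, 0, 1]
    - [0, 0, 0.1, 0, 0, 0, 1]
    - [0, 0, 0.05, 0, 0, 0, 1]
    - [0, 0, 0, 0, 0, 0, 1]

```text
t: 10.2
eef_pos: [0.5878, 0.2024, 0.1527]
tool_rot: [0.0, 0.79, -0.614, -0.0]
contact_force: [0.5, 0.0, -3.3]
gripper_width: 0.279
```

Emit:
step_arm:
  increments:
    - [0, 0, 0.05, 0, 0, 0, 1]
    - [0, 0, 0.05, 0, 0, 0, 1]
    - [0, 0, 0.05, 0, 0, 0, 1]
    - [0, 0, 0.05, 0, 0, 0, 1]
    - [0, 0, 0, 0, 0, 0, 1]

```text
t: 10.7
eef_pos: [0.5878, 0.2023, 0.1507]
tool_rot: [0.0, 0.79, -0.614, -0.0]
contact_force: [1.1, -0.0, -3.5]
gripper_width: 0.278
```

Emit:
step_arm:
  increments:
    - [0, 0, 0.05, 0, 0, 0, 1]
    - [0, 0, 0.05, 0, 0, 0, 1]
    - [0, 0, 0.05, 0, 0, 0, 1]
    - [0, 0, 0.05, 0, 0, 0, 1]
    - [0, 0, 0, 0, 0, 0, 1]

```text
t: 11.2
eef_pos: [0.5879, 0.2024, 0.149]
tool_rot: [-0.0, 0.79, -0.614, 0.0]
contact_force: [-0.2, -0.1, -1.9]
gripper_width: 0.274
```

Emit:
step_arm:
  increments:
    - [0, 0, 0.05, 0, 0, 0, 1]
    - [0, 0, 0.05, 0, 0, 0, 1]
    - [0, 0, 0, 0, 0, 0, 1]

```text
t: 11.5
eef_pos: [0.5881, 0.2024, 0.1483]
tool_rot: [-0.0, 0.79, -0.614, 0.0]
contact_force: [-1.1, -0.6, 2.3]
gripper_width: 0.279
```

Emit:
step_arm:
  increments:
    - [0, 0, 0.05, 0, 0, 0, 1]
    - [0, 0, 0.05, 0, 0, 0, 1]
    - [0, 0, 0, 0, 0, 0, 1]

```text
t: 11.8
eef_pos: [0.5882, 0.2025, 0.1473]
tool_rot: [-0.0, 0.79, -0.614, 0.0]
contact_force: [-1.1, -0.7, 4.8]
gripper_width: 0.281
```

Emit:
step_arm:
  increments:
    - [0, 0, 0.05, 0, 0, 0, 1]
    - [0, 0, 0.05, 0, 0, 0, 1]
    - [0, 0, 0, 0, 0, 0, 1]

```text
t: 12.1
eef_pos: [0.5883, 0.2026, 0.1465]
tool_rot: [-0.001, 0.79, -0.614, 0.0]
contact_force: [-2.1, -0.1, 5.9]
gripper_width: 0.281
```

Emit:
step_arm:
  increments:
    - [0, 0, 0.05, 0, 0, 0, 1]
    - [0, 0, 0.05, 0, 0, 0, 1]
    - [0, 0, 0, 0, 0, 0, 1]

```text
t: 12.4
eef_pos: [0.5884, 0.2027, 0.1457]
tool_rot: [-0.001, 0.79, -0.614, 0.0]
contact_force: [-1.3, -1.4, 5.4]
gripper_width: 0.278
```

Emit:
step_arm:
  increments:
    - [0, 0, 0.05, 0, 0, 0, 1]
    - [0, 0, 0.05, 0, 0, 0, 1]
    - [0, 0, 0, 0, 0, 0, 1]

```text
t: 12.7
eef_pos: [0.5881, 0.2025, 0.1438]
tool_rot: [-0.0, 0.79, -0.614, 0.0]
contact_force: [-0.2, -0.2, -0.7]
gripper_width: 0.278
```

Emit:
step_arm:
  increments:
    - [0, 0, 0.05, 0, 0, 0, 1]
    - [0, 0, 0.05, 0, 0, 0, 1]
    - [0, 0, 0, 0, 0, 0, 1]

```text
t: 13.0
eef_pos: [0.588, 0.2026, 0.1428]
tool_rot: [-0.0, 0.79, -0.613, 0.0]
contact_force: [0.6, -0.0, 1.2]
gripper_width: 0.279
```

Emit:
step_arm:
  increments:
    - [0, 0, 0.05, 0, 0, 0, 1]
    - [0, 0, 0.05, 0, 0, 0, 1]
    - [0, 0, 0, 0, 0, 0, 1]

```text
t: 13.3
eef_pos: [0.5882, 0.2026, 0.1428]
tool_rot: [-0.0, 0.79, -0.614, 0.0]
contact_force: [-1.5, -0.7, 8.0]
gripper_width: 0.277
```

Emit:
step_arm:
  increments:
    - [0, 0, 0.05, 0, 0, 0, 1]
    - [0, 0, 0.05, 0, 0, 0, 1]
    - [0, 0, 0, 0, 0, 0, 1]

```text
t: 13.6
eef_pos: [0.5883, 0.2027, 0.1423]
tool_rot: [-0.001, 0.79, -0.614, 0.0]
contact_force: [-3.2, -1.1, 11.5]
gripper_width: 0.281
```

Emit:
step_arm:
  increments:
    - [0, 0, 0.05, 0, 0, 0, 1]
    - [0, 0, 0.05, 0, 0, 0, 1]
    - [0, 0, 0, 0, 0, 0, 1]

```text
t: 13.9
eef_pos: [0.5883, 0.2027, 0.1416]
tool_rot: [-0.001, 0.79, -0.614, 0.001]
contact_force: [-2.4, -2.1, 13.7]
gripper_width: 0.278
```

Emit:
step_arm:
  increments:
    - [0, 0, 0.05, 0, 0, 0, 1]
    - [0, 0, 0.03, 0, 0, 0, 1]
    - [0, 0, 0, 0, 0, 0, 1]

```text
t: 14.2
eef_pos: [0.5883, 0.2027, 0.141]
tool_rot: [-0.001, 0.79, -0.614, 0.001]
contact_force: [-2.9, -1.8, 13.7]
gripper_width: 0.28
```

Emit:
step_arm:
  increments:
    - [0, 0, 0, 0, 0, 0, 1]
    - [0, 0, 0, 0, 0, 0, 1]
    - [0, 0, 0, 0, 0, 0, 1]

```text
t: 14.5
eef_pos: [0.5883, 0.2027, 0.1409]
tool_rot: [-0.001, 0.79, -0.614, 0.001]
contact_force: [-3.7, -1.3, 14.7]
gripper_width: 0.283
```

Emit:
step_arm:
  increments:
    - [0, 0, 0.05, 0, 0, 0, 1]
    - [0, 0, 0.05, 0, 0, 0, 1]
    - [0, 0, 0, 0, 0, 0, 1]

```text
t: 14.8
eef_pos: [0.5884, 0.2027, 0.1402]
tool_rot: [-0.001, 0.79, -0.614, 0.001]
contact_force: [-2.8, -1.9, 15.9]
gripper_width: 0.278
```

```bash
python3 - <<'E'
from h import *
np.set_printoptions(precision=4,suppress=True)
p=bot.read_camera("wrist");s=bot.read_camera("scene");save(p,"w6",(220,110,420,310),4);save(s,"s6",(360,240,440,330),8)
o=bot.get_obs();print(o["t"],o["eef_pos"],o["contact_force"])
E
```

```text
14.9 [0.5884 0.2027 0.1402] [-3.9342 -1.2413 15.2384]
```

View pics/w6.png

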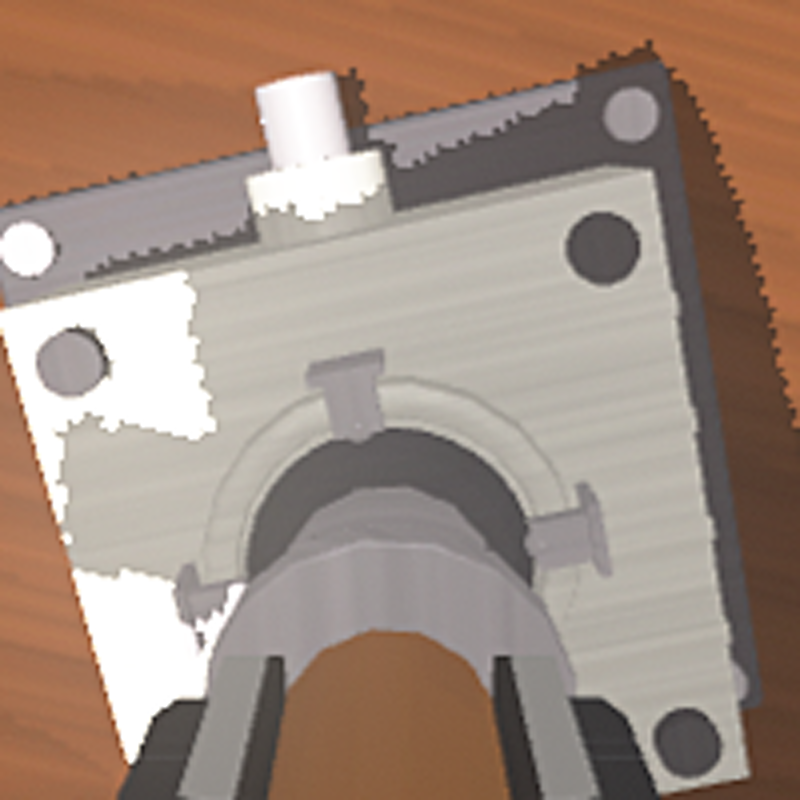

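View pics/s6.png

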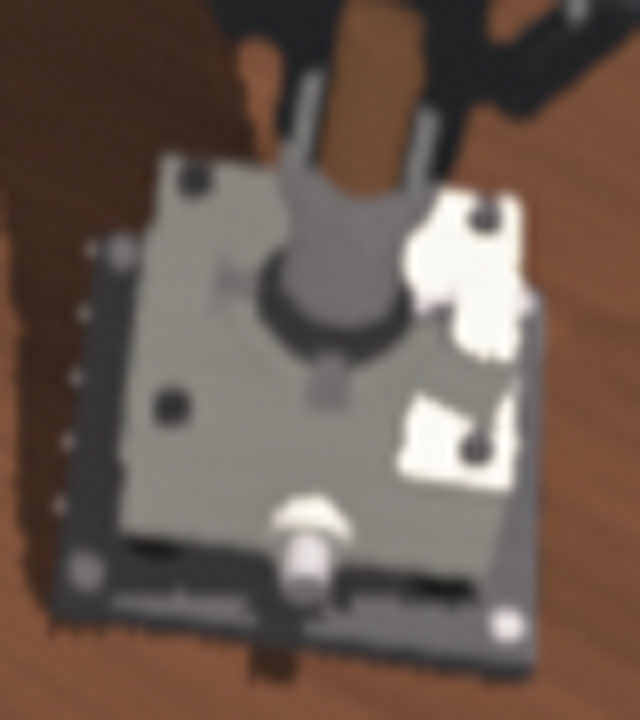

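The clip noses now overlap the disc's edge (crop at (355,430)), so the cover is in. The push is about 19 N net of the tool's weight, and I'll hold it.

Emit:
step_arm:
  increments:
    - [0, 0, 0.03, 0, 0, 0, 1]
    - [0, 0, 0, 0, 0, 0, 1]
    - [0, 0, 0, 0, 0, 0, 1]
    - [0, 0, 0, 0, 0, 0, 1]
    - [0, 0, 0, 0, 0, 0, 1]
    - [0, 0, 0, 0, 0, 0, 1]

```text
t: 15.5
eef_pos: [0.5884, 0.2027, 0.1399]
tool_rot: [-0.001, 0.79, -0.614, 0.001]
contact_force: [-5.2, -2.6, 16.1]
gripper_width: 0.275
```

Emit:
step_arm:
  increments:
    - [0, 0, 0, 0, 0, 0, 1]
    - [0, 0, 0, 0, 0, 0, 1]
    - [0, 0, 0, 0, 0, 0, 1]
    - [0, 0, 0, 0, 0, 0, 1]
    - [0, 0, 0, 0, 0, 0, 1]
    - [0, 0, 0, 0, 0, 0, 1]
    - [0, 0, 0, 0, 0, 0, 1]
    - [0, 0, 0, 0, 0, 0, 1]
    - [0, 0, 0, 0, 0, 0, 1]

```text
t: 16.4
eef_pos: [0.5884, 0.2027, 0.1399]
tool_rot: [-0.001, 0.79, -0.614, 0.001]
contact_force: [-4.1, -1.9, 15.4]
gripper_width: 0.278
```

Emit:
step_arm:
  increments:
    - [0, 0, -0.1, 0, 0, 0, 1]
    - [0, 0, -0.2, 0, 0, 0, 1]
    - [0, 0, -0.4, 0, 0, 0, 1]
    - [0, 0, -1, 0, 0, 0, 1]
    - [0, 0, -2, 0, 0, 0, 1]
    - [0, 0, -2, 0, 0, 0, 1]
    - [0, 1, -2, 0, 0, 0, 1]
    - [0, 2, -0.3, 0, 0, 0, 1]
    - [0, 2, 0, 0, 0, 0, 1]
    - [0, 0.6, 0, 0, 0, 0, 1]
    - [0, 0, 0, 0, 0, 0, 1]
    - [0, 0, 0, 0, 0, 0, 1]

```text
t: 17.6
eef_pos: [0.5342, 0.1886, 0.2177]
tool_rot: [-0.0, 0.79, -0.614, 0.0]
contact_force: [0.3, -0.6, -4.4]
gripper_width: 0.281
```

```bash
python3 - <<'E'
from h import *
np.set_printoptions(precision=4,suppress=True)
p=bot.read_camera("wrist")
x,y=.588,.201
save(p,"w7r",(250,95,370,215),6)
save(p,"w7")
overlay(p,[((x,y,.089),.015,(0,255,255)),((x,y,.085),.0235,(0,0,255)),((x,y,.080),.031,(0,255,0)),((x,y,.092),.0235,(255,0,0))],"w7o",(250,95,370,215),6)
o=bot.get_obs();print(o["t"],o["eef_pos"],o["contact_force"])
E
```

```text
17.65 [0.5343 0.1886 0.2177] [-0.2013  0.7431 -3.7064]
```

View pics/w7r.png

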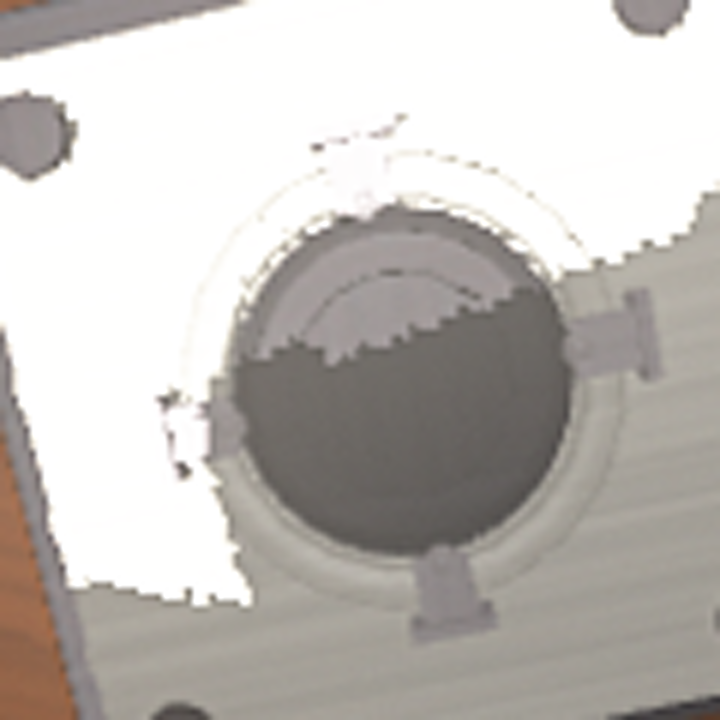

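View pics/w7o.png

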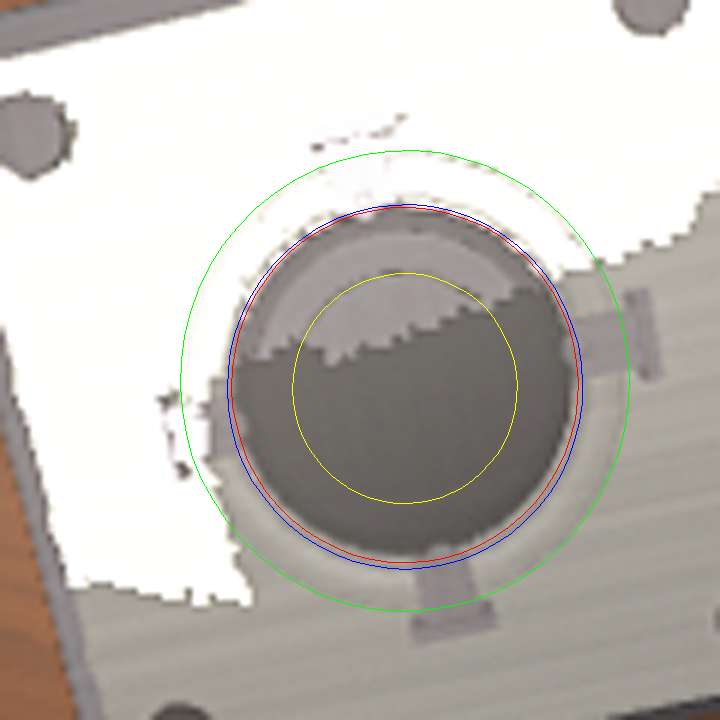

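All four clip noses hook over the disc's edge evenly, with an equal margin all round, so the cover is home. Next I return the tool to where it stood.

Emit:
step_arm:
  increments:
    - [1, 0.1, 0, 0, 0, 0, 1]
    - [2.5, 0.3, 0, 0, 0, 0, 1]
    - [3.5, 0.4, 0, 0, 0, 0, 1]
    - [3.5, 0.4, 0, 0, 0, 0, 1]
    - [3.5, 0.4, 0, 0, 0, 0, 1]
    - [3.5, 0.4, 0, 0, 0, 0, 1]
    - [3.5, 0.4, 0, 0, 0, 0, 1]
    - [3.5, 0.4, 0, 0, 0, 0, 1]
    - [3.5, 0.4, 0, 0, 0, 0, 1]
    - [2.5, 0.4, 1, 0, 0, 0, 1]
    - [1, 0.14, 2, 0, 0, 0, 1]
    - [0, 0, 3, 0, 0, 0, 1]
    - [0, 0, 3, 0, 0, 0, 1]
    - [0, 0, 2, 0, 0, 0, 1]
    - [0, 0, 1, 0, 0, 0, 1]
    - [0, 0, 0, 0, 0, 0, 1]
    - [0, 0, 0, 0, 0, 0, 1]

```text
t: 19.35
eef_pos: [0.576, -0.1264, 0.0985]
tool_rot: [-0.0, 0.79, -0.614, 0.001]
contact_force: [0.5, 0.6, -3.8]
gripper_width: 0.28
```

```bash
python3 - <<'E'
from h import *
np.set_printoptions(precision=4,suppress=True)
p=bot.read_camera("wrist");save(p,"w8")
o=bot.get_obs();print(o["t"],o["eef_pos"],o["tool_rot"],o["contact_force"])
E
```

```text
19.4 [ 0.5763 -0.1263  0.099 ] [-0.0005  0.7896 -0.6136  0.001 ] [ 0.1139 -0.1628 -3.7426]
```

View pics/w8.png

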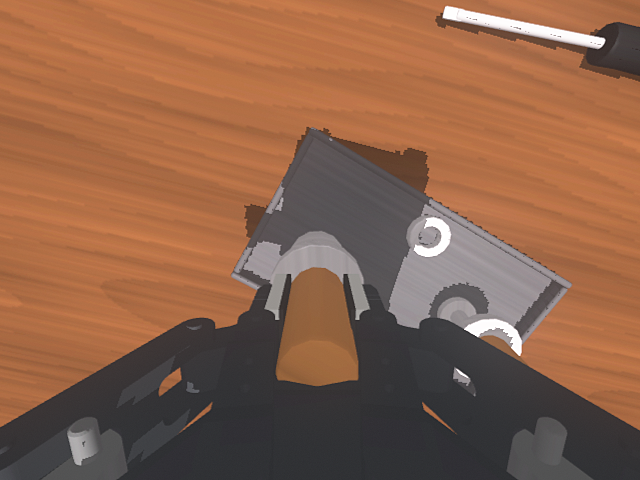

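The tool hangs over its old spot in the tray, and the punch and ring are clear of it. Lowering now, slowly near the floor.

Emit:
step_arm:
  increments:
    - [0, 0, 1, 0, 0, 0, 1]
    - [0, 0, 1, 0, 0, 0, 1]
    - [0, 0, 0.8, 0, 0, 0, 1]
    - [0, 0, 0.5, 0, 0, 0, 1]
    - [0, 0, 0.3, 0, 0, 0, 1]
    - [0, 0, 0.2, 0, 0, 0, 1]
    - [0, 0, 0.1, 0, 0, 0, 1]
    - [0, 0, 0, 0, 0, 0, 1]
    - [0, 0, 0, 0, 0, 0, 1]

```text
t: 20.3
eef_pos: [0.5754, -0.126, 0.0589]
tool_rot: [-0.0, 0.79, -0.614, 0.0]
contact_force: [-0.7, -0.3, -3.4]
gripper_width: 0.279
```

Emit:
step_arm:
  increments:
    - [0, 0, 0.05, 0, 0, 0, 1]
    - [0, 0, 0, 0, 0, 0, 1]

```text
t: 20.5
eef_pos: [0.5755, -0.126, 0.0589]
tool_rot: [-0.0, 0.79, -0.614, 0.0]
contact_force: [-1.2, 0.0, 3.5]
gripper_width: 0.279
```

Emit:
step_arm:
  increments:
    - [0, 0, 0.05, 0, 0, 0, 1]
    - [0, 0, 0, 0, 0, 0, 1]

```text
t: 20.7
eef_pos: [0.5756, -0.1259, 0.0588]
tool_rot: [-0.0, 0.79, -0.614, 0.0]
contact_force: [-3.5, 1.4, 8.3]
gripper_width: 0.28
```

Emit:
step_arm:
  increments:
    - [0, 0, -0.05, 0, 0, 0, 1]
    - [0, 0, 0, 0, 0, 0, 1]
    - [0, 0, 0, 0, 0, 0, 0.65]
    - [0, 0, 0, 0, 0, 0, 0.5]
    - [0, 0, 0, 0, 0, 0, 0.2]
    - [0, 0, 0, 0, 0, 0, 0]
    - [0, 0, 0, 0, 0, 0, 0]
    - [0, 0, 0, 0, 0, 0, 0]
    - [0, 0, 0, 0, 0, 0, 0]
    - [0, 0, 0, 0, 0, 0, 0]
  squeeze: 20

```text
t: 21.7
eef_pos: [0.5752, -0.126, 0.0582]
tool_rot: [0.0, 0.79, -0.614, 0.0]
contact_force: [-0.1, 0.3, 0.2]
gripper_width: 1.002
```

```bash
python3 - <<'E'
from h import *
np.set_printoptions(precision=4,suppress=True)
p=bot.read_camera("wrist");save(p,"w9")
o=bot.get_obs();print(o["t"],o["eef_pos"],o["tool_rot"],o["contact_force"])
E
```

```text
21.75 [ 0.5752 -0.126   0.0582] [-0.      0.7897 -0.6135  0.    ] [-0.2772  0.5707  0.188 ]
```

View pics/w9.png

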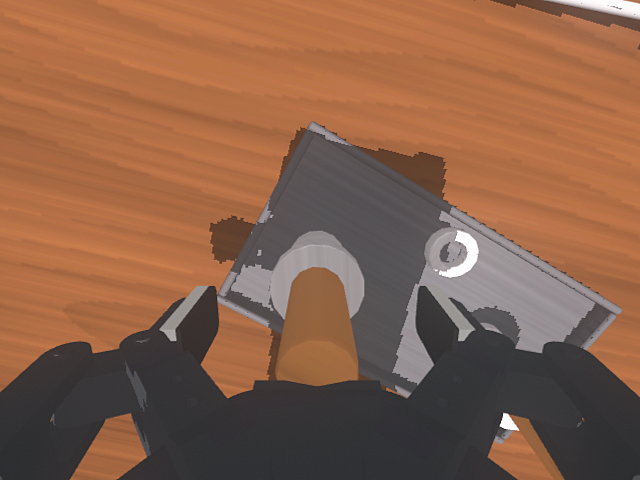

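The tool is released and stands upright between the open pads. Retracting upward, then aside for a clear view.

Emit:
step_arm:
  increments:
    - [0, 0, -1, 0, 0, 0, 0]
    - [0, 0, -2, 0, 0, 0, 0]
    - [0, 0, -3, 0, 0, 0, 0]
    - [0, 0, -3, 0, 0, 0, 0]
    - [0, 0, -3, 0, 0, 0, 0]
    - [0, 0, -3, 0, 0, 0, 0]
    - [0, 1, -2, 0, 0, 0, 0]
    - [1, 3, -1, 0, 0, 0, 0]
    - [1, 3, 0, 0, 0, 0, 0]
    - [0, 2, 0, 0, 0, 0, 0]
    - [0, 0, 0, 0, 0, 0, 0]
    - [0, 0, 0, 0, 0, 0, 0]

```text
t: 22.95
eef_pos: [0.4933, -0.1675, 0.239]
tool_rot: [-0.0, 0.79, -0.614, 0.001]
contact_force: [0.1, 0.1, -0.3]
gripper_width: 0.997
```

```bash
python3 - <<'E'
from h import *
np.set_printoptions(precision=4,suppress=True)
s=bot.read_camera("scene");t=bot.read_camera("top");save(s,"s10",(230,150,430,320),4)
save(t,"t10")
o=bot.get_obs();print(o["t"],o["eef_pos"],o["contact_force"],o["gripper_width"])
for q in ("cap_top","seat","driver_handle","driver_foot","punch"):
  for pp in (s,t): print(q,[(round(r["score"],2),np.round(r["point"],1)) for r in bot.pinpoint(pp,q)[:3]])
E
```

```text
23.05 [ 0.494  -0.1669  0.2387] [-0.068   0.2422  0.4665] 0.9995896385891521
cap_top [(0.69, array([403.5, 276.8])), (0.59, array([462.9, 311.3])), (0.55, array([404.2, 235.6]))]
cap_top [(0.74, array([154.6, 273.6])), (0.59, array([215.5, 259.2])), (0.58, array([246.4, 329.4]))]
seat [(0.83, array([400.7, 276.1]))]
seat [(0.79, array([217.1, 260.4]))]
driver_handle [(0.57, array([398.2, 296.3])), (0.46, array([267.2, 212.3]))]
driver_handle [(0.52, array([364.8, 265.4]))]
driver_foot [(0.76, array([292.4, 233.7]))]
driver_foot [(0.78, array([361.6, 271.5]))]
punch [(0.87, array([269.1, 209.5])), (0.68, array([293.8, 211.6]))]
punch []
```

View pics/s10.png

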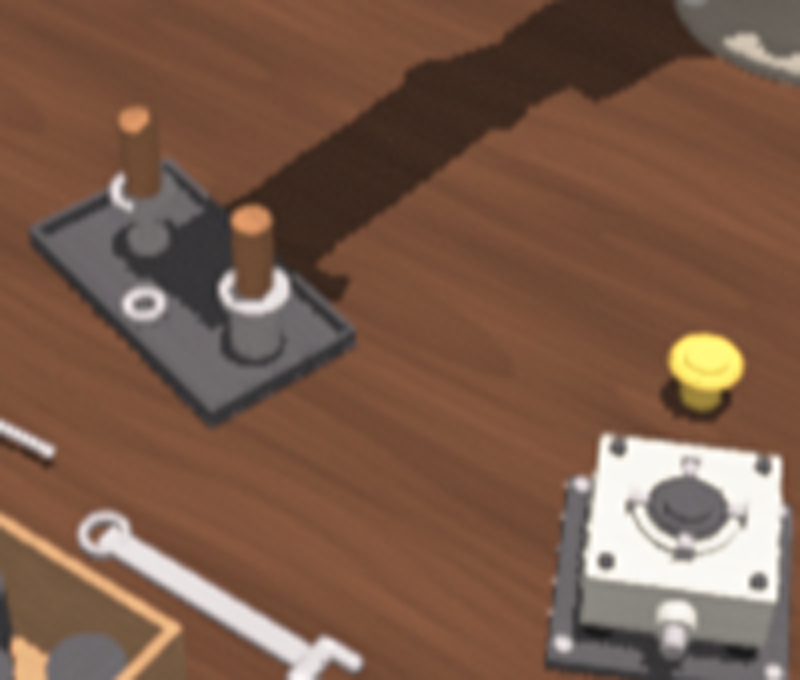

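View pics/t10.png

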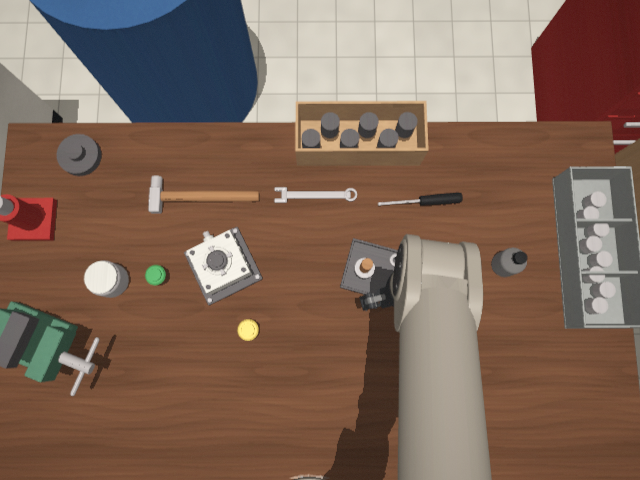

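```bash
python3 - <<'E'
from h import *
print(bot.hand_in())
E
```

```text
the job is handed in; nothing more can be done
None
```

I pressed the cover home with the broad-nosed seating tool, stood the tool back upright in its old spot in the tray, and handed the job in at about 23 s. The hand-in reports no verdict, so what follows rests on my own readings and pictures.

- **Pressing:** I squared the tool on the middle of the cover and lowered it slowly. It pushed with about 9.5 N before the click. I then held about 19 N for more than 1.5 s (about 15.5 N measured, plus the tool's weight). The highest push I read was about 20 N, with readings taken only between moves.
- **Cover:** the last close wrist picture shows all four clip noses hooked evenly over the disc's edge, with the cover centred in the ring.
- **Tool:** the final pictures show it upright and released in the tray. The force readings are near zero and the gripper is well clear.
- **Everything else:** nothing looks moved in the final scene and top pictures. In the top view the arm hides the punch and ring, but the scene view shows both in place.

**Checks that disagreed:** the first triangulation of the cover's top came out wrong (z 0.189), because the network had matched the yellow look-alike in one picture. I used the circle overlay from the wrist camera instead. In the last scene picture the network also put the tool's handle on the gearbox and on the punch, but its nose was found in the right place.

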